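Balance the turner across its narrow rest

TASK

First stand the stray glass tumbler by the rest bar back upright in the empty place on the round tray with the other three. Then take the wooden-handled turner from the sloping drying rack and lay it flat side down across the narrow rest bar at its balance point, so that it stays level by itself with both ends clear of the granite. Do not tip any tumbler, and leave the other things where they stand.

Things in the scene. Friction and masses are not known exactly. Their poses are not given: they have to be found in the camera images.
- turner: Kitchen turner 200 mm long, underside one flat plane. Origin: centre of the underside at mid length; x along it to the blade, z up through its thickness. Wooden handle x -100 to +10 mm, 24 wide, 16 thick; steel neck to x 40, 20 wide; blade x 40 to 100, 60 wide; steel 4 thick. 100 to 166 g; the steel's weight is hidden: it balances somewhere from x -15 to +18 mm, to be found by trying.
- turner_grip (a point): A good place to grip, in the middle of the handle's section: 55 mm from the turner's origin towards the handle end and 8 mm above its underside; pinch across the 24 mm width. Axes as the turner's.
- rack: Fixed wire drying rack, 158 mm wide, 160 deep, 160 high, sloping up at 40 degrees in its +x direction (roughly away from the robot). Origin on the granite under its middle, z up. The turner lies on the slope, blade down and towards the robot, its blade end against a lip 12 mm high.
- rack_slope (a point): Point on the slope under the turner's middle. Two 8 mm cross wires carry the turner, 65 mm down the slope and 83 mm up the slope from this point; between them the space beside and below the handle is open as far as the side wires, 75 mm to either side. Axes as the rack's.
- rest: Fixed steel rest bar, an upright wall 80 mm long (its y) whose top is two round beads along y, 12 mm apart (centre to centre, 18 mm over all), tops 40 mm above the granite; foot 36 x 90 x 5 mm. A balance point within 6 mm of the bar's middle stays up. Origin on the granite under its middle, z up. The turner must lie across it, along the rest's x within 20 degrees, either end first.
- stray: The stray tumbler: ribbed glass, straight, 56 mm diameter, 90 mm high, 160 g, upright about 65 mm to one side of the rest bar where the turner must lie. Origin: centre of the underside, z up.
- tumbler1: One of the three tumblers on the tray, same make as the stray one. Origin: centre of the underside.
- tumbler2: As tumbler1.
- tumbler3: As tumbler1.
- tray: Fixed round steel tray, 254 mm across, floor 4 mm thick, rim 12 mm high. Origin: centre of the underside. Tumblers stand 72 mm from the centre at quarter turns.
- tray_gap (a point): Middle of the empty fourth place on the tray's floor, 4 mm above the granite; the tumbler may stand up to 20 mm from it.
- dish: Shallow steel dish, 58 mm across, 11 mm high, on the other side of the rest bar from the stray tumbler; low enough to stay under the balanced turner. Origin: centre of the underside.
There are look-alikes about, which are no part of the job. Leave any green or yellow look-alike of the rack alone.

How it is judged:
By the outcome, as a careful person would: the job done as asked, in the order asked, and still so for the second after the job is handed in, with the robot touching nothing.
It also fails if it takes over 61 s, if anything falls off the work surface, if the arm or the gripper's body presses on something with over 40 N, if the wrist force passes 120 N, or if a joint passes its speed limit or range.

ROBOT

A 6-joint arm with a two-finger parallel gripper is mounted at the origin on the work surface. World frame = base frame: x ahead of the robot, y to its left, z up, the work surface at z = 0. Lengths are in m, angles in rad, forces in N, time in s.
With the tool pointing down it reaches from about 0.275 to 0.85 m from the base axis. Payload 5.2 kg.
Tool frame: the origin (TCP) lies on the mounting face of the last link; the fingertips stand 173 mm ahead of it and the grasp point (between the pads) lies 155 mm ahead of it; z points along the fingers, y is the line along which they close (so a half turn about z gives the same grasp; the last joint's range is limited). The gripper opens to 85 mm and grips with 20 to 120 N. Pads are 22 mm wide; open, the fingers measure 114 mm over their backs; the gripper's body (76 mm by 85 mm) begins 54 mm behind the grasp point. The pads swing forward as they close: fully open they stand 13 mm farther back than shut.
Start: joints at [-1.374, 0.259, 1.535, -0, 1.348, -0.203], TCP at [0.214, -0.507, 0.405] pointing down, gripper open.
Joint ranges: [-3.14, 3.14], [-0.91, 2.08], [0.19, 2.58], [-1.22, 4.36], [0.22, 2.71], [-3.12, 3.12]. Speed limits (rad/s): [2.57, 2.57, 3.14, 3.14, 3.14, 3.14].

INTERFACE

Orientations are given as a rotation vector (axis times angle).
In Python, from station import env, hand, solver, get_image gives the robot as it stands. The module is installed in compiled form; this text tells all that it offers. Calls block until the motion is done:
- env.move_pose(position, orientation): joint-space move of the TCP to a pose.
- env.move_l(position, rot=None, velocity=0.15, max_force=None): straight line of the TCP; rot=None keeps the orientation; velocity is the mean speed in m/s. With max_force (N) it stops when the force on the tool has changed by that much, and returns True; else False.
- env.move_j(angles): joint-space move.
- hand.command_gripper(opening, squeeze=None): finger opening in m; squeeze is the grip in N (None keeps the last); returns when the fingers have stopped.
- env.sleep(seconds).
- solver.ik(position, orientation): joint angles nearest the present ones, or None.
- env.state(): the state.
- get_image(name): name is "side" or "top" or "wrist"; returns a dict with "image" (400x640x3 uint8, blue, green, red), "range_z" (400x640 float32, m along the optical axis (not along the pixel's ray), 0 where there is no reading), "fx", "fy", "cx", "cy" (pixels), "k1" (the pictures are not rectified: a ray, as slopes to the right and down, at radius r is drawn at 1 + k1 r^2 times it, then the intrinsics apply), "extrinsics" (4x4, takes a point from camera to world coordinates). Camera axes: x right, y down, z forward; pixel columns grow to the right and rows downward; lengths in m; the calibration is good to about 2 mm. A picture is of the moment at which its call begins.
A pose or a line that the arm cannot do raises env.MotionError and nothing moves.
- env.job_done(): hands the job in; it is judged then, once.
The state is a dict: "t": time; "joints": joint angles; "qvel": joint speeds; "joint_torque": joint torques, N m; "tool_pos": TCP position; "orientation": TCP orientation; "force": force on the tool from outside, world axes, zero at the start; "moment": the same for the moment, N m; "opening": finger opening in m; "gripper_force": force on a finger pad.
Only numpy, scipy, OpenCV 4.12 (cv2) and the standard library are available. Lean on these libraries where they do the work, as an engineer would, in place of code of your own. Each camera call takes 0.05 s, during which the arm holds its last target. There are 200 camera calls.

## Working session

There is one attempt and no reset: what is moved stays moved. The work goes in short steps, each a Python script; the robot and the scene stay as the last script left them, time stands still between calls to the robot, and variables do not carry over. Pictures are saved under pics/ and viewed, at most 10 in all, crops included, and the job is handed in when it is done.

```bash
mkdir -p pics; cat > h.py <<'E'
import numpy as np, cv2
from station import env, hand, solver, get_image
from scipy.spatial.transform import Rotation as R
def rays(c,uv):
    uv=np.atleast_2d(np.array(uv,float)); d=np.c_[(uv[:,0]-c['cx'])/c['fx'],(uv[:,1]-c['cy'])/c['fy']]
    s=d.copy()
    for _ in range(8): s=d/(1+c['k1']*(s**2).sum(1,keepdims=True))
    return np.c_[s,np.ones(len(s))]
def onplane(c,uv,z):
    E=c['extrinsics']; r=rays(c,uv)@E[:3,:3].T; o=E[:3,3]
    return o+r*((z-o[2])/r[:,2])[:,None]
def cloud(c):
    v,u=np.mgrid[0:400,0:640]; r=rays(c,np.c_[u.ravel(),v.ravel()])*c['range_z'].ravel()[:,None]
    E=c['extrinsics']; return (r@E[:3,:3].T+E[:3,3]).reshape(400,640,3)
def down(yaw): # tool z down, tool y along direction yaw(+90)
    return (R.from_euler('z',yaw)*R.from_euler('x',np.pi)).as_rotvec()
E
python3 - <<'E'
from h import *
import pickle
print(env.state())
d={}
for n in ('side','top','wrist'):
    c=get_image(n); d[n]=c; cv2.imwrite(f'pics/{n}0.png',c['image']); print(n,c['extrinsics'].round(3).tolist(),c['fx'],c['k1'],(c['range_z']>0).mean())
pickle.dump(d,open('d0.pkl','wb'))
E
```

```text
{'t': 0.0, 'joints': array([-1.37380225e+00,  2.59333828e-01,  1.53610260e+00,  1.81393066e-05,
        1.34798503e+00, -2.02800173e-01]), 'qvel': array([ 0.00027062, -0.00092127, -0.00061012,  0.00025421, -0.00132068,
       -0.00066035]), 'joint_torque': array([ 1.15993930e-04, -4.46024823e+01, -2.90573537e+01, -2.33331093e-04,
        1.18399176e-02, -7.45984948e-06]), 'tool_pos': array([ 0.21405638, -0.50639664,  0.4038715 ]), 'orientation': array([-3.07724308e+00, -6.23452040e-01, -3.61014164e-05]), 'force': array([-0.64466334,  0.20389666, -0.33855048]), 'moment': array([ 0.0039388 ,  0.06436533, -0.01698817]), 'gripper_force': 0.0, 'opening': 0.08540793172177825}
side [[-0.913, -0.325, 0.248, 0.133], [-0.408, 0.706, -0.578, 0.604], [0.012, -0.629, -0.777, 0.976], [0.0, 0.0, 0.0, 1.0]] 391.31439624075506 -0.09214740254673451 0.995875
top [[0.003, -0.993, 0.119, 0.263], [-1.0, -0.001, 0.01, -0.07], [-0.01, -0.119, -0.993, 1.421], [0.0, 0.0, 0.0, 1.0]] 419.69822841668 -0.02170861111103254 0.99608984375
wrist [[0.389, -0.887, -0.25, 0.278], [-0.921, -0.375, -0.104, -0.48], [-0.001, 0.271, -0.963, 0.373], [0.0, 0.0, 0.0, 1.0]] 312.2127579970768 0.016615227148925427 0.9958828125
```

View pics/top0.png

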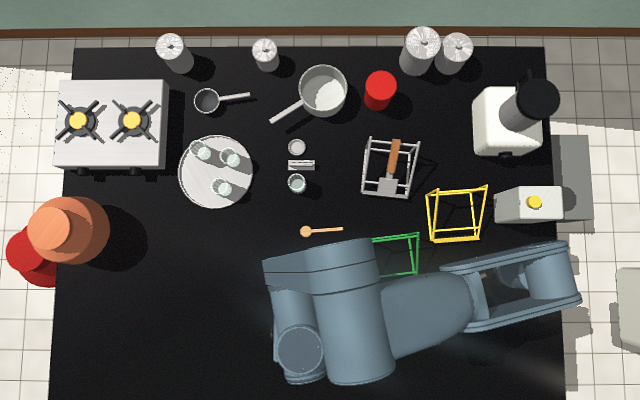

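View pics/side0.png

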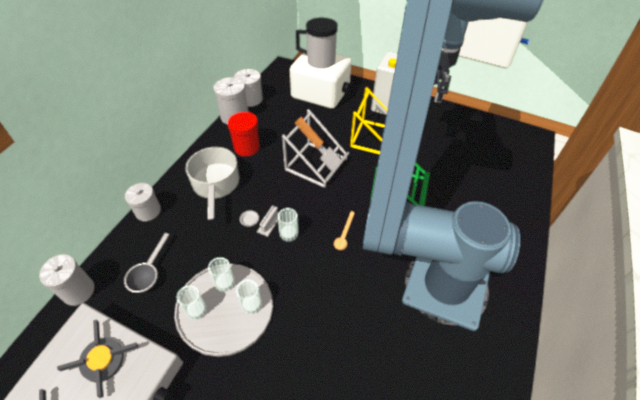

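Top view: tray at (216,171), with tumblers at (202,151), (231,158) and (222,188). The rest bar is at (301,165), the stray at (296,183), the dish at (297,147), and the wire rack with the turner at (390,168). The side view agrees. Next I'll measure these.

```bash
python3 - <<'E'
from h import *
import pickle
d=pickle.load(open('d0.pkl','rb'))
c=d['top']; P=cloud(c); im=c['image']
def st(n,m):
    q=P[m]; print(n,len(q), 'mean',q.mean(0).round(4),'min',np.percentile(q,2,axis=0).round(4),'max',np.percentile(q,98,axis=0).round(4)) if len(q) else print(n,0)
def box(u0,v0,u1,v1):
    m=np.zeros((400,640),bool); m[v0:v1,u0:u1]=1; return m
print('granite z',np.median(P[280:300,100:200,2]), np.median(P[210:225,270:300,2]))
g=im.max(2)>95
# tray rim circle
mask=(box(170,130,262,214)&(im.min(2)>60)).astype(np.uint8)
cn=max(cv2.findContours(mask,0,2)[0],key=cv2.contourArea); h=cv2.convexHull(cn)[:,0]
w=onplane(c,h,0.010)[:,:2]; A=np.c_[2*w,np.ones(len(w))]; s=np.linalg.lstsq(A,(w**2).sum(1),rcond=None)[0]
tc=s[:2]; print('tray',tc,np.sqrt(s[2]+tc@tc))
# tumblers: high points
m=(P[...,2]>0.06)&(P[...,2]<0.12)&box(170,130,262,214)
n,l,stt,cc=cv2.connectedComponentsWithStats(m.astype(np.uint8))
for i in range(1,n):
    if stt[i,4]>15: st(f'tum {cc[i]}',l==i)
st('stray',(P[...,2]>0.05)&box(280,168,315,200))
st('rest',(P[...,2]>0.03)&(P[...,2]<.055)&box(280,155,322,173))
st('dish',g&box(284,135,310,156))
hs=cv2.cvtColor(im,cv2.COLOR_BGR2HSV)
st('handle',(hs[...,1]>90)&(hs[...,0]<20)&(hs[...,2]>70)&box(370,130,420,185))
st('blade',(im.min(2)>100)&box(380,178,397,192))
st('rackall',(im.min(2)>90)&box(355,130,425,205))
cr=lambda c,u0,v0,u1,v1,k:cv2.resize(c['image'][v0:v1,u0:u1],None,fx=k,fy=k,interpolation=cv2.INTER_CUBIC)
a=cr(c,170,125,430,215,3); s_=d['side']; b=cr(s_,165,105,360,355,2)
cv2.imwrite('pics/crop1.png',a)
E
```

```text
granite z 0.00018514949296399852 0.0002092217017369835
tray [0.52653576 0.31373327] 0.12973195811213967
tum [198.55191257 148.63387978] 183 mean [0.5869 0.3491 0.0815] min [0.5612 0.323  0.0607] max [0.6114 0.3751 0.0986]
tum [228.9382716  155.80246914] 162 mean [0.5624 0.2479 0.0833] min [0.536  0.2218 0.0617] max [0.5883 0.2738 0.0976]
tum [220.07594937 185.97468354] 158 mean [0.463  0.2739 0.0827] min [0.4375 0.2468 0.0603] max [0.4871 0.2991 0.0993]
stray 137 mean [0.4669 0.0246 0.1475] min [ 0.2626 -0.0696  0.0517] max [0.5015 0.0537 1.4213]
rest 118 mean [0.548  0.02   0.0378] min [ 0.5402 -0.0183  0.0305] max [0.5551 0.0589 0.0453]
dish 225 mean [0.6102 0.0337 0.0127] min [ 0.585   0.007  -0.0032] max [0.6367 0.0622 0.0151]
handle 306 mean [ 0.5531 -0.2793  0.1303] min [ 0.5084 -0.3212 -0.0025] max [ 0.6121 -0.2631  0.1705]
blade 231 mean [ 0.4706 -0.27    0.0675] min [ 0.453  -0.2983  0.0226] max [ 0.4914 -0.2451  0.0739]
rackall 1186 mean [ 0.5095 -0.2727  0.0664] min [ 4.363e-01 -3.569e-01 -3.000e-04] max [ 0.6041 -0.1886  0.1518]
```

View pics/crop1.png

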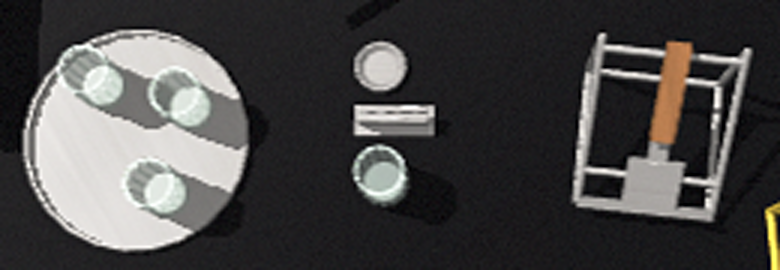

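The crop shows the tray gap at its lower left, around crop (75,160). The turner handle runs up the slope with only a slight yaw, and the rest bar's bead lies along world y.

```bash
python3 - <<'E'
from h import *
import pickle
d=pickle.load(open('d0.pkl','rb'))
c=d['top']; P=cloud(c); im=c['image']; hs=cv2.cvtColor(im,cv2.COLOR_BGR2HSV)
def box(u0,v0,u1,v1):
    m=np.zeros((400,640),bool); m[v0:v1,u0:u1]=1; return m
z=P[...,2]
m=box(282,170,312,198)&(z>.06)&(z<.1); q=P[m]; print('stray',(q.min(0)+q.max(0))/2,q.max(0)-q.min(0))
m=box(280,150,322,173)&(z>.033)&(z<.045)
uv=np.argwhere(m)[:,::-1]; w=onplane(c,uv,.04)[:,:2].astype(np.float32)
r=cv2.minAreaRect(w*1000); print('rest',r)
m=box(280,150,322,173)&(z<.1)&(im.min(2)>130)
print('rest bright',cv2.minAreaRect(onplane(c,np.argwhere(m)[:,::-1],.02)[:,:2].astype(np.float32)*1000))
hm=(hs[...,1]>90)&(hs[...,0]<20)&(hs[...,2]>90)&box(370,130,420,185)
q=P[hm&(z>.08)&(z<.2)]; 
mu=q.mean(0); U,S,V=np.linalg.svd(q-mu); print('handle',mu,V,S/np.sqrt(len(q)))
t=(q-mu)@V[0]; print('ext',np.percentile(t,[0,2,98,100]), np.ptp((q-mu)@V[1]))
bm=cv2.erode(((im.min(2)>110)&box(377,178,399,194)).astype(np.uint8),np.ones((3,3)))>0
q=P[bm&(z>.03)]; print('blade',q.mean(0),q.min(0),q.max(0),bm.sum())
mb=q.mean(0); print('dir handle-blade',(mu-mb)/np.linalg.norm(mu-mb),np.linalg.norm(mu-mb))
E
```

```text
stray [0.47682143 0.02958166 0.07897871] [0.05602062 0.05500612 0.03700003]
rest ((547.4590454101562, 20.158977508544922), (13.647621154785156, 77.2574462890625), 0.013547391630709171)
rest bright ((563.8096313476562, 16.40374755859375), (65.90339660644531, 88.57740020751953), 0.023668287321925163)
handle [ 0.55168208 -0.27717213  0.13780637] [[-0.7739214   0.08629229 -0.62737494]
 [-0.12848699 -0.99146427  0.02212888]
 [ 0.62011029 -0.09773553 -0.77840285]] [0.0332416  0.00721976 0.00343692]
ext [-0.05391536 -0.05103312  0.05659433  0.06167611] 0.02539928820036757
blade [ 0.46824254 -0.26794639  0.0600046 ] [ 0.26257026 -0.29714938  0.03138954] [ 0.48917662 -0.06961654  1.42134976] 227
dir handle-blade [ 0.72900386 -0.08060446  0.67974723] 0.11445692008491315
```

```bash
python3 - <<'E'
from h import *
env.move_pose([.50,.027,.40],down(0))
c=get_image('wrist'); P=cloud(c); z=P[...,2]; im=c['image']; cv2.imwrite('pics/w1.png',im)
m=(z>.05)&(z<.1)&(abs(P[...,0]-.477)<.05)&(abs(P[...,1]-.03)<.05); q=P[m]
print('stray',(q.min(0)+q.max(0))/2,np.ptp(q,axis=0),len(q))
m=(z>.034)&(z<.046)&(abs(P[...,0]-.55)<.03)&(abs(P[...,1]-.02)<.06); q=P[m]
print('rest',cv2.minAreaRect(q[:,:2].astype(np.float32)*1000),len(q))
m=(abs(P[...,0]-.61)<.05)&(z<.02)&(z>.005)&(abs(P[...,1]-.03)<.05); q=P[m]
print('dish',(q.min(0)+q.max(0))/2,np.ptp(q,axis=0))
print(env.state()['t'])
E
```

```text
stray [0.47878507 0.02801923 0.0710633 ] [0.05560546 0.05458566 0.04209675] 1831
rest ((549.455810546875, 18.080795288085938), (79.64739227294922, 17.423938751220703), 89.93632507324219) 1310
dish [0.60007416 0.02151327 0.0092152 ] [0.07973903 0.08226277 0.00842571]
2.3667
```

View pics/w1.png

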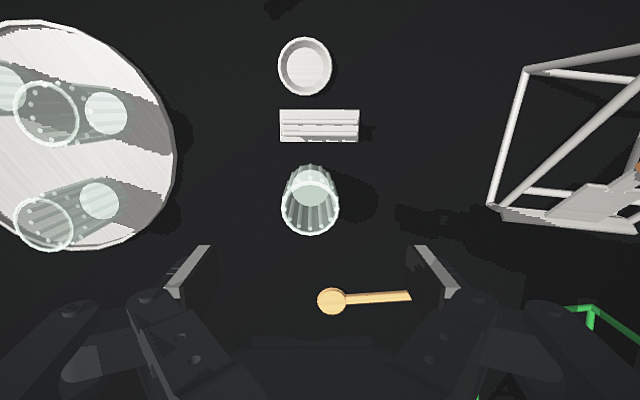

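The wrist view shows the stray upright at about (310,200), clear of the rest bar (319,125), with a wooden spoon nearby (360,300) that I'll leave alone. The sizes match, so I'll grasp it.

```bash
python3 - <<'E'
from h import *
s=[.4785,.0285]; ft=R
env.move_pose([*s,.30],down(0))
print(env.move_l([*s,.215],velocity=.12,max_force=8))
hand.command_gripper(.045,30)
st=env.state(); print(st['opening'],st['gripper_force'],st['t'])
env.move_l([*s,.33],velocity=.2)
st=env.state(); print(st['opening'],st['gripper_force'],st['force'],st['t'])
tc=np.array([.525,.3120]); g=np.array([.4875,.375])
env.move_pose([*g,.33],down(np.radians(30)))
c=get_image('wrist'); cv2.imwrite('pics/w2.png',c['image']); P=cloud(c)
c2=get_image('top'); P2=cloud(c2); 
for n,X in (('w',P),('t',P2)):
  z=X[...,2]
  for e in ((.587,.349),(.5625,.248),(.463,.274)):
    q=X[(z>.06)&(z<.096)&(np.hypot(X[...,0]-e[0],X[...,1]-e[1])<.04)]
    if len(q)>20: print(n,e,(q.min(0)+q.max(0))/2,np.ptp(q,axis=0),len(q))
print(env.state()['t'])
E
```

```text
False
0.05549388538932863 30.968751311302185 4.1
0.05541505312819209 32.12254464626312 [-0.32393848 -0.66292793 -1.5600138 ] 4.825
w (0.587, 0.349) [0.58756998 0.35158772 0.07794106] [0.056196   0.05621527 0.03583466] 4200
w (0.5625, 0.248) [0.56314858 0.2506845  0.07801096] [0.0561497  0.05601252 0.03596202] 5480
w (0.463, 0.274) [0.48552082 0.2728179  0.07796539] [0.01361443 0.03036077 0.03532707] 514
t (0.587, 0.349) [0.586189   0.34889339 0.07787107] [0.05413687 0.05574296 0.03571137] 156
t (0.5625, 0.248) [0.56225194 0.24805785 0.07812536] [0.05643857 0.05399638 0.03556293] 137
t (0.463, 0.274) [0.46302631 0.27375434 0.07801291] [0.05598998 0.05427292 0.03594553] 137
6.2333
```

View pics/w2.png

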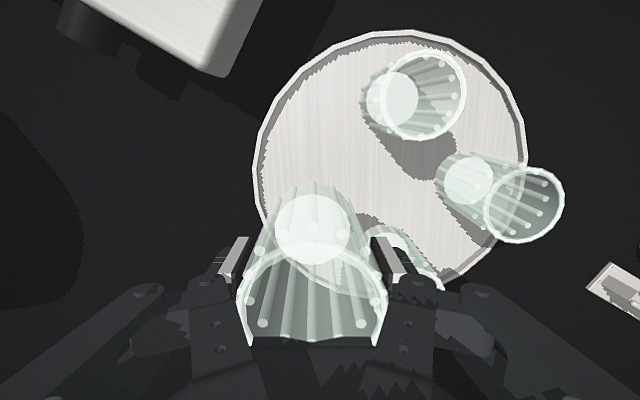

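The tumbler is held upright at (312,270), right above the gap, and the fingers are clear of its neighbours. I'll lower it now.

```bash
python3 - <<'E'
from h import *
g=[.4876,.3749]
env.move_l([*g,.235],velocity=.15)
print(env.move_l([*g,.216],velocity=.04,max_force=4),env.state()['tool_pos'])
hand.command_gripper(.078)
env.move_l([*g,.36],velocity=.25)
# hover to view turner
env.move_pose([.43,-.27,.42],down(0))
c=get_image('top'); P=cloud(c); z=P[...,2]
for e in ((.587,.349),(.5625,.248),(.463,.274),(.4876,.3749)):
    q=P[(z>.06)&(z<.11)&(np.hypot(P[...,0]-e[0],P[...,1]-e[1])<.04)]
    print(e,(q.min(0)+q.max(0))/2,np.ptp(q,axis=0),len(q))
c=get_image('wrist'); im=c['image']; cv2.imwrite('pics/w3.png',im); P=cloud(c); z=P[...,2]
hs=cv2.cvtColor(im,cv2.COLOR_BGR2HSV)
m=(hs[...,1]>90)&(hs[...,0]<20)&(hs[...,2]>60)&(z>.07)&(z<.25)&(abs(P[...,1]+.28)<.06)
m=cv2.erode(m.astype(np.uint8),np.ones((3,3)))>0
q=P[m]; mu=q.mean(0); U,S,V=np.linalg.svd(q-mu,full_matrices=False); t=(q-mu)@V[0]
print('handle',mu,V,S/np.sqrt(len(q)),np.percentile(t,[0,1,99,100]),np.percentile((q-mu)@V[1],[0,1,99,100]),len(q))
print(env.state()['t'])
E
```

```text
True [0.4877913  0.37496371 0.21946266]
(0.587, 0.349) [0.58603768 0.34953524 0.08134211] [0.05432094 0.05594026 0.04260164] 181
(0.5625, 0.248) [0.56234021 0.24710847 0.08199724] [0.05488942 0.05584096 0.04318958] 164
(0.463, 0.274) [0.46318616 0.27277936 0.08118025] [0.05597932 0.05479217 0.04159635] 154
(0.4876, 0.3749) [0.48649143 0.37123151 0.08088962] [0.05492712 0.05533522 0.0414298 ] 178
handle [ 0.54238972 -0.27729566  0.12976848] [[-7.61554159e-01  8.98950883e-02 -6.41836534e-01]
 [ 1.17046236e-01  9.93126443e-01  2.18345009e-04]
 [-6.37444462e-01  7.49582686e-02  7.66841454e-01]] [0.02281169 0.00644588 0.00068051] [-0.03558005 -0.03441795  0.043959    0.0460486 ] [-0.01116825 -0.01076061  0.01102551  0.01149303] 2778
10.9333
```

View pics/w3.png

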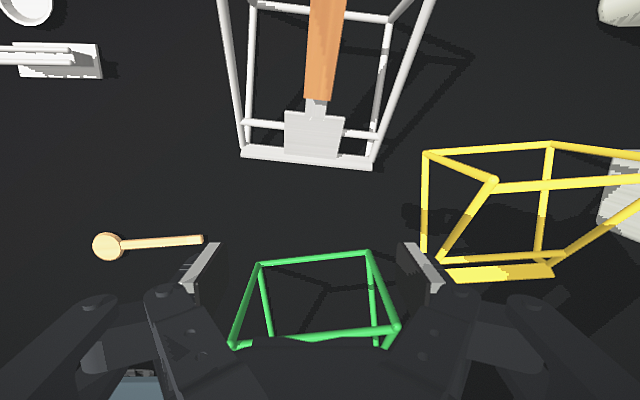

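The tumbler stands in the gap. The handle fit gives a 40° slope, 22 mm width and a clear line, and the blade rests at the lip, around (315,135). I'll take the turner now, with a wrench baseline before and after to estimate its balance point.

```bash
cat >> h.py <<'E'
def wrench(n=40):
    L=[]
    for _ in range(n):
        s=env.state(); L.append(np.r_[s['force'],s['moment']]); env.sleep(.02)
    L=np.array(L); return L.mean(0),L.std(0)
E
python3 - <<'E'
from h import *
w0=wrench(); print(w0[0].round(4),w0[1].round(4)); np.save('w0.npy',w0[0])
mu=np.array([.54239,-.2773,.12977]); a=np.array([-.76155,.0899,-.64184]); n=np.array([-.63744,.07496,.76684]); b=np.cross(n,a)
g=mu-.0175*a-.008*n; print('grip',g,'b',b)
rv=R.from_matrix(np.c_[-a,-b,-n]).as_rotvec()
hand.command_gripper(.06)
env.move_pose(g+.255*n,rv)
env.move_l(g+.195*n,velocity=.2)
print(env.move_l(g+.155*n,velocity=.08,max_force=6))
hand.command_gripper(.01,50)
s=env.state(); print(s['opening'],s['gripper_force'],s['force'],s['t'])
env.move_l(g+.255*n,velocity=.15)
env.move_pose([.43,-.27,.42],down(0))
env.sleep(.3)
w1=wrench(); print(w1[0].round(4),w1[1].round(4),(w1[0]-w0[0]).round(4))
s=env.state(); print(s['opening'],s['gripper_force'],s['tool_pos'],s['t'])
c=get_image('side'); cv2.imwrite('pics/s4.png',c['image'])
c=get_image('wrist'); cv2.imwrite('pics/w4.png',c['image'])
P=cloud(c); z=P[...,2]; im=c['image']; hs=cv2.cvtColor(im,cv2.COLOR_BGR2HSV)
m=(hs[...,1]>90)&(hs[...,0]<20)&(hs[...,2]>60)&(z>.22)&(z<.32)
q=P[m]; print(len(q)); mu=q.mean(0); V=np.linalg.svd(q-mu,full_matrices=False)[2]; t=(q-mu)@V[0]
print('handle',mu,V[0],np.percentile(t,[1,99]),q.min(0),q.max(0))
E
```

```text
[ 0.03    0.0787  0.0611 -0.0067  0.0012  0.0025] [0.5109 0.473  0.4375 0.0269 0.028  0.0294]
grip [ 0.56081665 -0.27947293  0.13486748] b [-1.17051242e-01 -9.93121492e-01 -2.20068000e-04]Traceback (most recent call last):
  File "<stdin>", line 5, in <module>
  File "scipy/spatial/transform/_rotation.pyx", line 1143, in scipy.spatial.transform._rotation.Rotation.from_matrix
ValueError: Non-positive determinant (left-handed or null coordinate frame) in rotation matrix 0: [[ 7.61550000e-01  1.17051242e-01  6.37440000e-01]
 [-8.99000000e-02  9.93121492e-01 -7.49600000e-02]
 [ 6.41840000e-01  2.20068000e-04 -7.66840000e-01]].
```

```bash
python3 - <<'E'
from h import *
w0=wrench(80); print(w0[0].round(4)); w0=(w0[0]*2+np.load('w0.npy'))/3
mu=np.array([.54239,-.2773,.12977]); a=np.array([-.76155,.0899,-.64184]); n=np.array([-.63744,.07496,.76684]); b=np.cross(n,a)
g=mu-.0175*a-.008*n
rv=R.from_matrix(np.c_[-a,b,-n]).as_rotvec()
hand.command_gripper(.06)
env.move_pose(g+.255*n,rv)
env.move_l(g+.195*n,velocity=.2)
print(env.move_l(g+.155*n,velocity=.08,max_force=6))
hand.command_gripper(.01,50)
s=env.state(); print(s['opening'],s['gripper_force'],s['force'],s['t'])
env.move_l(g+.255*n,velocity=.15)
env.move_pose([.43,-.27,.42],down(0))
env.sleep(.3)
w1=wrench(120); print(w1[0].round(4),w1[1].round(4),(w1[0]-w0).round(4))
s=env.state(); print(s['opening'],s['gripper_force'],s['tool_pos'],s['t'])
c=get_image('side'); cv2.imwrite('pics/s4.png',c['image'])
c=get_image('wrist'); cv2.imwrite('pics/w4.png',c['image'])
P=cloud(c); z=P[...,2]; im=c['image']; hs=cv2.cvtColor(im,cv2.COLOR_BGR2HSV)
m=(hs[...,1]>90)&(hs[...,0]<20)&(hs[...,2]>60)&(z>.22)&(z<.32)
q=P[m]; print(len(q)); mu=q.mean(0); V=np.linalg.svd(q-mu,full_matrices=False)[2]; t=(q-mu)@V[0]
print('handle',mu,V[0],np.percentile(t,[1,99]),q.min(0),q.max(0))
E
```

```text
[-0.0616  0.0156  0.0232  0.0015 -0.0045  0.0016]
False
0.02327600315064267 48.83145332336426 [-5.48480712 -0.12199685  5.66944833] 15.625
[-0.0624 -0.059  -1.0443 -0.0029 -0.0457  0.0033] [0.4997 0.4708 0.4995 0.027  0.0294 0.0275] [-0.0313 -0.0956 -1.0801 -0.0016 -0.0431  0.0014]
0.023024141603687966 49.29397523403168 [ 0.43000197 -0.27000811  0.41998793] 19.5917
6831
handle [ 0.43658634 -0.26841148  0.27260494] [-0.99369019 -0.10613665  0.03626038] [-0.04013266  0.03484014] [ 0.39920759 -0.31303073  0.24919028] [ 0.47634829 -0.25781077  0.31998891]
```

View pics/w4.png

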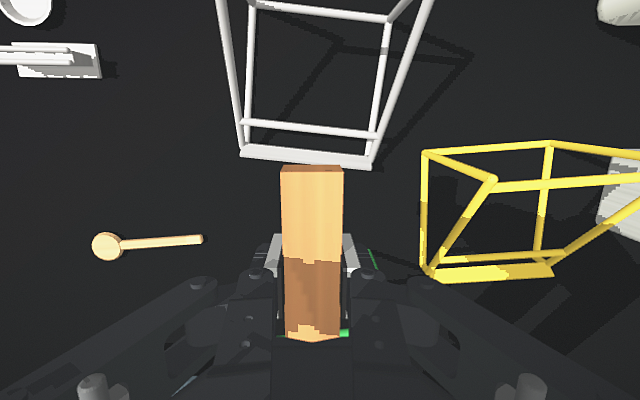

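The turner is held squarely, with the handle at image (312,250). The weight is about 1.08 N and the moment −0.043 N m, so the balance point is near x ≈ −11 mm. I'll place it accordingly.

```bash
cat >> h.py <<'E'
def tilt():
    c=get_image('wrist'); P=cloud(c); z=P[...,2]; im=c['image']; hs=cv2.cvtColor(im,cv2.COLOR_BGR2HSV)
    m=(hs[...,1]>90)&(hs[...,0]<20)&(hs[...,2]>50)&(z>.0)&(z<.11)&(abs(P[...,1]-.018)<.04)&(P[...,0]>.5)
    m=cv2.erode(m.astype(np.uint8),np.ones((5,5)))>0
    q=P[m]; A=np.c_[q[:,0]-.55,q[:,1]-.018,np.ones(len(q))]
    return c,q,np.linalg.lstsq(A,q[:,2],rcond=None)[0],q.min(0),q.max(0)
E
python3 - <<'E'
from h import *
p=[.593,.018]
env.move_pose([*p,.32],down(0))
env.move_l([*p,.222],velocity=.15)
print(env.move_l([*p,.197],velocity=.03,max_force=4),env.state()['tool_pos'],env.state()['force'])
c,q,f,lo,hi=tilt(); print('held',f.round(4),lo,hi)
hand.command_gripper(.036)
for i in range(3):
    env.sleep(.3); c,q,f,lo,hi=tilt(); print('open',f.round(4),lo,hi,len(q))
cv2.imwrite('pics/w5.png',c['image']); print(env.state()['opening'],env.state()['t'])
E
```

```text
True [0.5930658  0.01803117 0.20220034] [-7.28631412e-01 -2.45379165e-03  5.96110498e+00]
held [-0.0939  0.0135  0.0585] [0.56663234 0.00689548 0.04399131] [0.63929646 0.02901074 0.05711253]
open [-0.0955  0.0048  0.059 ] [0.56493635 0.00678599 0.04386563] [0.63916882 0.02905794 0.05780562] 2976
open [-0.0914  0.0028  0.0588] [0.56510693 0.00673364 0.04335971] [0.63920429 0.02908243 0.05779716] 2962
open [-0.0877  0.0067  0.0586] [0.56551948 0.00686148 0.04348707] [0.63909041 0.02908048 0.0576939 ] 3050
0.0359527078413351 23.825
```

View pics/w5.png

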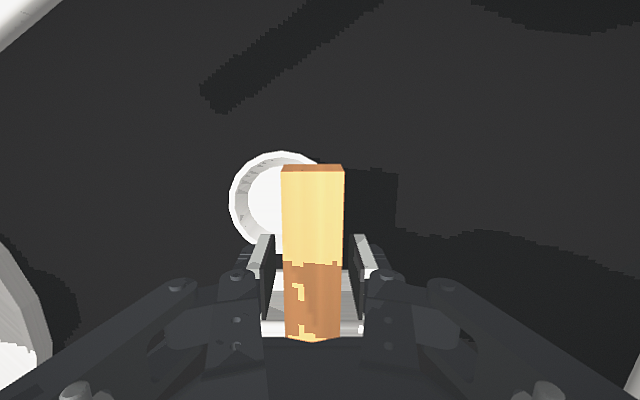

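The fingers are open at (265,270) and (360,270), the handle stays put, and its slope matches the held value, so it balances. I'll retreat and check.

```bash
python3 - <<'E'
from h import *
hand.command_gripper(.05)
env.move_l([.593,.018,.30],velocity=.12)
env.move_pose([.30,-.30,.42],down(0))
c=get_image('top'); P=cloud(c); z=P[...,2]; im=c['image']; hs=cv2.cvtColor(im,cv2.COLOR_BGR2HSV)
s=get_image('side')
r=np.hstack([cv2.resize(x['image'][y0:y0+110,x0:x0+140],None,fx=2.8,fy=2.8,interpolation=cv2.INTER_CUBIC) for x,x0,y0 in ((c,230,110),(s,190,160))]); cv2.imwrite('pics/f.png',r)
m=(z>.02)&(z<.08)&(abs(P[...,1]-.018)<.05)&(P[...,0]>.43)&(P[...,0]<.66)
for x in np.arange(.44,.66,.02):
    q=P[m&(abs(P[...,0]-x)<.01)&(abs(P[...,1]-.02)<.01)]; print(round(x,2),len(q),np.median(q[:,2]).round(4) if len(q) else '')
print(env.state()['t'])
E
```

```text
0.44 24 0.0444
0.46 36 0.0445
0.48 35 0.0447
0.5 35 0.0435
0.52 36 0.0451
0.54 36 0.0561
0.56 36 0.0562
0.58 36 0.0571
0.6 35 0.0563
0.62 36 0.0562
0.64 12 0.0567
0.66 0 
26.825
```

View pics/f.png

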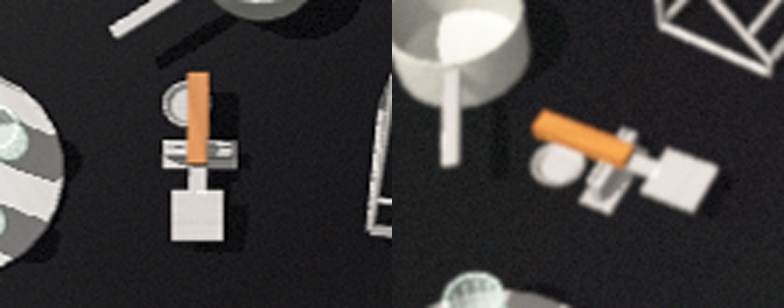

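Both views show the turner lying level across the bar at crop (200,150): blade top at 44 mm, handle top at 56 mm. The dish is undisturbed, so I'll hand the job in.

```bash
python3 -c "
from station import env
print(env.job_done(), env.state()['t'])"
```

```text
the job is handed in; nothing more can be done
the job is handed in; nothing more can be done
```

The stray tumbler stands upright in the tray's empty place and the turner lies level and balanced across the rest bar, handed in after about 27 s on the robot's clock; no verdict came back.

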